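# Close the pump head and hold its tension lever at three clicks

### The arm

A 6-joint arm with a two-finger parallel gripper is mounted at the origin on the work surface. World frame = base frame: x ahead of the robot, y to its left, z up, the work surface at z = 0. Lengths are in mm, angles in degrees, forces in N, time in s.
With the tool pointing down it reaches from about 200 to 875 mm from the base axis. Payload 3.4 kg.
Tool frame: the origin (TCP) lies at the very end of the fingers, on their centre line; the grasp point (between the pads) lies 19 mm behind it (manip.hold_point_z is the distance from the TCP to the grasp point, in mm); z points along the fingers, y is the line along which they close (so a half turn about z gives the same grasp; the last joint's range is limited). The gripper opens to 94 mm and grips with 3 to 60 N. Pads are 16 mm wide; open, the fingers measure 119 mm over their backs; the gripper's body (75 mm by 177 mm) begins 78 mm behind the grasp point.
Start: joints at [67.953, 15.808, 86.224, -0, 77.962, -6.933], TCP at [149.948, 555.141, 205.493] pointing down, gripper open.
Joint ranges: [-165.64, 165.64], [-43.16, 119.46], [12.63, 154.43], [-67.54, 247.53], [6.08, 155.33], [-154.97, 154.97]. Speed limits (degrees/s): [147.25, 147.25, 180, 180, 180, 180].

### API

Orientations are given as [roll, pitch, yaw] about the fixed x, y, z axes, in that order (R = Rz(yaw) Ry(pitch) Rx(roll)).
In Python, from bench import manip, grab_frame, order gives the robot as it stands.
- The arm moves only by the tool servo_tool, never from a script. Its argument "rows" is one flat list of numbers, 7 for each row, row after row: the shift along the tool's x, y, z in cm, then the turn, a rotation vector about the tool's x, y, z in rad, then the opening, from 0 (shut) to 1 (fully open). In form: [x, y, z, rx, ry, rz, gripper, x, y, z, rx, ry, rz, gripper, ...]. A call has 1 to 12 rows; each row shifts and turns the commanded pose from where the row before left it, along the tool's axes as they then stand; what a row does not reach is not made up. A row lasts 1/10 s, in which the tool goes at most 50 mm and 8.59 degrees, less where a joint would pass 70% of its speed; a pose out of reach is approached as far as the arm can. A call with a gripper value outside its range is refused whole. The fingers move at their own pace and stop on an object; the grip force is fixed at half the most. Time passes only in rows, so rows that do not move let the fingers close. It gives the time, the measured TCP pose, the force, the opening and the grip force at its end, in the units of the state.
- manip.get_obs(): the state, without advancing time (a new reading comes with each control period).
- grab_frame(name): name is "side" or "top"; returns a dict with "image" (400x640x3 uint8, red, green, blue), "fovy" (degrees; the focal length in pixels is half the picture's height over the tangent of half this angle, whatever the lens; pixels are square), "cx", "cy" (the principal point, pixels), "R" (3x3) and "t" (3): a world point X has camera coordinates R X + t. Camera axes: x right, y down, z forward; pixel columns grow to the right and rows downward; lengths in mm; the calibration is good to about 2 mm. A picture is of the moment at which its call begins. There is no depth.
- order.sign_off(): hands the job in; it is judged then, once.
The state is a dict: "time": time; "joints": joint angles; "qvel": joint speeds; "tau": joint torques, N m; "position": TCP position; "tool_rot": TCP orientation; "wrist_force": force on the tool from outside, world axes, zero at the start; "ft_torque": the same for the moment, N m; "gripper_width": finger opening in mm; "grasp_force": force on a finger pad.
Only numpy, scipy, OpenCV 4.12 (cv2) and the standard library are available. Lean on these libraries where they do the work, as an engineer would, in place of code of your own. Each camera call takes 0.05 s, during which the arm holds its last target. There are 200 camera calls.

### The job

On the small white tubing pump, close the hinged upper shell half down onto the lower half so that their edges meet all along. Then push the tension lever by its upright black handle, anticlockwise seen from above, until you have felt exactly three clicks of its notched wheel (not a fourth), and keep hold of it there: the lever springs back if let go, so finish with the fingers still holding it at the third click and the shell still shut. Leave the pawl block and the other things on the bench where they are.

Things in the scene. Friction and masses are not known exactly. Their poses are not given: they have to be found in the camera images.
- pump: White pump housing fixed to the bench, 200 (x) x 280 (y) mm, flat deck 70 mm above the bench. Origin: centre of its underside, on the bench; x points from its front to its back (where the shell hinge is), y to its left, z up. The clamshell is on its left (+y) half, the lever on its right (-y) half.
- shell (a joint): Opening angle of the grey upper shell half, rad: 0 = shut, edges meeting; grows as its front edge lifts, to 1.45; starts at 0.8 to 1.3. The hinge line runs along the pump's y through (55, 65, 105) mm in the pump's frame. The stiff hinge stays where left; 2 to 5 N near its front edge moves it. Pushed from behind on its outer face it swings over and down until it stops on the lower half.
- shell_top (a point): Point on the outer (upper when shut) flat face of the upper shell half, mid-width, 85 mm from the hinge line towards the front edge, 30 mm above the hinge line when shut; z is the face's outward normal. The half is 110 mm long (hinge to front edge), 100 mm wide, 30 mm deep, a box open towards the fixed lower half, whose rim is 105 mm above the bench.
- lever_handle (a point): Centre of the lever's upright round black handle, 16 mm diameter, 50 mm tall, from 98 to 148 mm above the bench, standing on the end of a flat steel arm 16 mm wide, top 98 mm above the bench. It moves on a circle of 85 mm radius about the vertical lever axis.
- lever (a joint): Angle of the lever, rad: 0 = at rest on its stop, the arm pointing 165 degrees (anticlockwise from above) from the pump's x, that is to its front; grows anticlockwise seen from above, to 1.9. A spring always pushes it back with about 6 to 9 N at the handle; the clicks do not hold it. Free travel of 0.13 to 0.45 rad, different each time, comes before the first tooth.
- lever_axis (a point): Top centre of the lever's pivot, on the vertical axis through (0, -65) mm in the pump's frame, 104 mm above the bench. Below the arm, the notched wheel (72 mm) has seven teeth 0.25 rad apart (21 mm at the handle). After three clicks the sprung brass roller pawl lies in the gap between the third and fourth teeth.
- pawl_mark (a point): Top of the steel pawl block, 18 x 24 mm, 94 mm above the bench, 65 mm from the lever axis, behind the wheel; x points away from that axis. Clamped at a different place round the wheel each time, which sets where the clicks come. As it climbs the first tooth the push grows by some 3 N (not a click); it eases by about 4 N as a tooth passes, then climbs back steeply as the pawl drops behind it: one click.
- reagent_a: white reagent jar with a blue cap, 72 mm across, 150 mm tall; a bystander, origin at the centre of its underside.
- reagent_b: a second such jar, the same size; a bystander, origin at the centre of its underside.
- water: clear bottle, 62 mm across, 190 mm tall; a bystander, origin at the centre of its underside.
- beaker: open glass beaker, 66 mm across, 85 mm tall; a bystander, origin at the centre of its underside.
- vial: small amber vial, 26 mm across, 50 mm tall; a bystander, origin at the centre of its underside.
- tip_box: box with a clear lid, 77 x 112 mm, 62 mm tall; a bystander, origin at the centre of its underside.
- mouse: black computer mouse, 100 x 60 mm, 30 mm tall; a bystander, origin at the centre of its underside.

How it is judged (in metres and radians):
On the way, in this order (a step that is already met when the one before it is completed fails the run):
1. the upper shell half is shut, edge to edge on the lower half (value of joint shell below 0.03 rad), for 0.2 s.
2. with the shell shut, the fingers move the lever into the first gap (one click) (value of joint shell below 0.03 rad and y of lever_handle in the frame of pawl_mark below 0.0435 m and contact force between the fingers and lever above 0.5 N).
3. the lever reaches the third click (value of joint shell below 0.03 rad and y of lever_handle in the frame of pawl_mark between -0.0095 and 0.0095 m and x of lever_handle in the frame of pawl_mark below -0.1 m), for 0.2 s.
At the end, for the whole second after the job is handed in: The shell is shut (within 0.03 rad, 3 mm at its front edge), and the fingers hold the lever (more than 1 N of contact, lever still) within 9.5 mm at the handle of the third click, that is with the pawl in the gap between the third and fourth teeth (all of step 3 and contact force between the fingers and lever above 1 N and velocity of joint lever between -0.05 and 0.05 rad/s); the arm keeps its last pose, push and grip.
It fails at once if the lever is pushed on through a fourth click or onto the top of the fourth tooth (y of lever_handle in the frame of pawl_mark below -0.0125 m and x of lever_handle in the frame of pawl_mark below -0.05 m).
It fails at once if the lever is worked while the shell is still open (value of joint lever above 0.12 rad and value of joint shell above 0.1 rad).
It fails at once if the pawl block is shifted (distance of pawl_mark from where it was at the start of the episode above 0.004 m).
It fails at once if a bystander is shifted by more than 30 mm or knocked over (distance of any of reagent_a, reagent_b, water, beaker, vial, tip_box, mouse from where it was at the start of the episode above 0.03 m or angle between any of reagent_a, reagent_b, water, beaker, vial, tip_box, mouse's own z axis and vertical above 0.5 rad).
It also fails if it takes over 72 s, if anything falls off the work surface, if the arm or the gripper's body presses on something with over 40 N, if the wrist force passes 120 N, or if a joint passes its speed limit or range.

## Working session

There is one attempt and no reset: what is moved stays moved. The work goes in short steps, Python scripts to look and compute and a tool call to move; the robot and the scene stay as the last step left them, time stands still between calls to the robot, and variables do not carry over. Pictures are saved under pics/ and viewed, at most 10 in all, crops included, and the job is handed in when it is done.

Besides the shell and the picture viewer there is one more tool, called after "Emit:" as name(argument=value, ...) on one line, values as JSON. servo_tool: Moves the arm, as the interface text tells. Its arguments: {"type":"object","properties":{"rows":{"type":"array"}},"required":["rows"]}

```bash
mkdir -p pics; python3 - <<'E'
from bench import manip, grab_frame
import cv2,numpy as np
for n in("side","top"):
    f=grab_frame(n); cv2.imwrite(f"pics/{n}0.png",f["image"][:,:,::-1]); print(n,f["fovy"],f["cx"],f["cy"],np.round(f["R"],4).tolist(),np.round(f["t"],1).tolist())
o=manip.get_obs(); print(o)
E
```

```text
side 55.232324803182955 318.5212450868697 199.97656609267062 [[0.8368, -0.5474, -0.0103], [-0.3607, -0.5371, -0.7625], [0.4119, 0.6417, -0.6469]] [-421.1, 288.0, 807.0]
top 55.1954124382259 325.81237412782656 200.64543822566762 [[0.0159, -0.9996, 0.0225], [-0.9804, -0.02, -0.1958], [0.1962, -0.0189, -0.9804]] [33.2, 548.3, 969.7]
{'time': 0.1, 'joints': array([ 6.79522551e+01,  1.58433323e+01,  8.62866230e+01, -1.19912662e-03,
        7.79623407e+01, -6.93177136e+00]), 'qvel': array([-0.02092467, -0.01432214, -0.16449143,  0.04302522, -0.04864371,
        0.02387778]), 'tau': array([ 1.72953380e-03, -4.05454516e+01, -2.37778580e+01,  7.05907540e-02,
        2.99814146e-02, -2.53424366e-05]), 'position': array([149.75776139, 554.63449505, 204.70722167]), 'tool_rot': array([-1.79908237e+02, -9.97516089e-03,  1.64884270e+02]), 'wrist_force': array([-0.52680625,  0.51820046, -0.64744969]), 'ft_torque': array([0.03942664, 0.04029655, 0.03354161]), 'grasp_force': 0.0, 'gripper_width': 94.12108093320211}
```

View pics/side0.png

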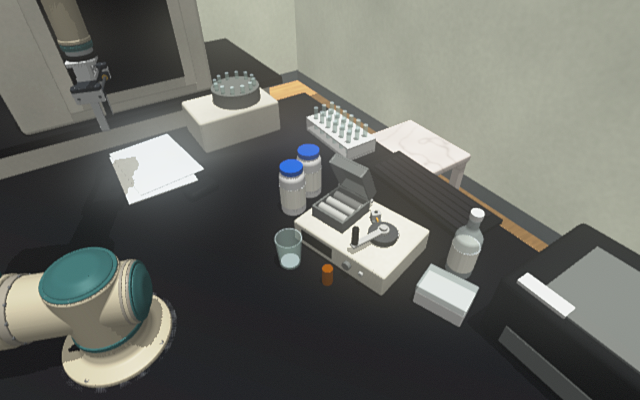

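View pics/top0.png

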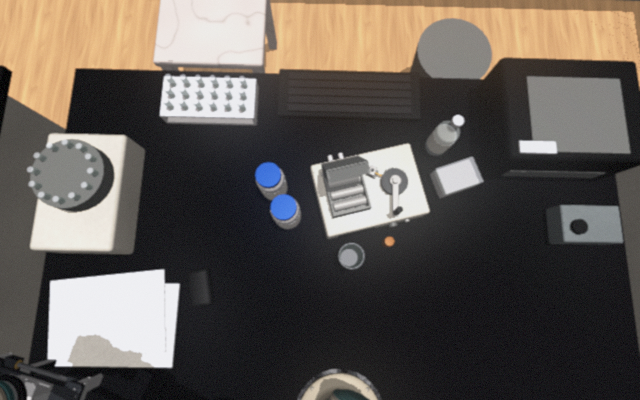

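The pump is at about (370,190) in the top view and (360,240) in the side view. The shell is open with its back up, and the lever points to the front. I'll zoom in for detail.

```bash
python3 - <<'E'
import cv2
t=cv2.imread("pics/top0.png")[130:250,300:450]; s=cv2.imread("pics/side0.png")[145:300,280:440]
cv2.imwrite("pics/tz.png",cv2.resize(t,None,fx=5,fy=5,interpolation=cv2.INTER_CUBIC)[:600,:750])
s=cv2.resize(s,None,fx=3.8,fy=3.8,interpolation=cv2.INTER_CUBIC);print(s.shape);cv2.imwrite("pics/sz.png",s)
E
```

```text
(589, 608, 3)
```

View pics/tz.png

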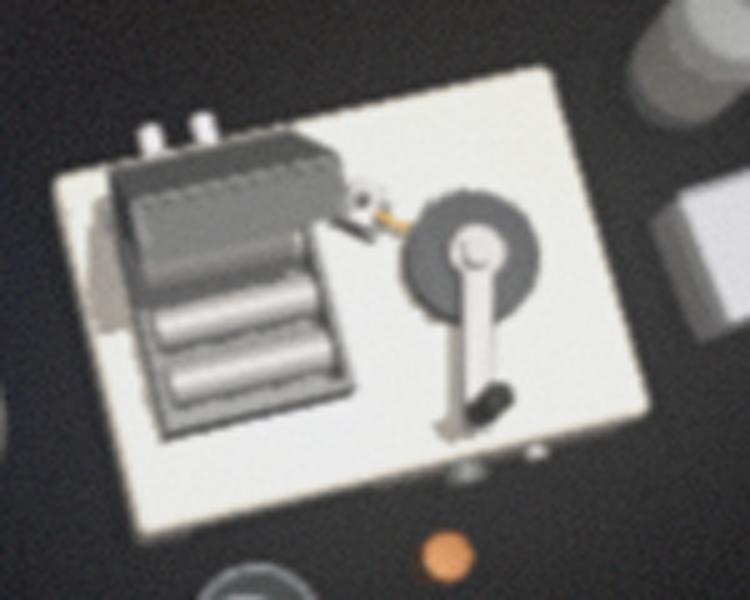

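View pics/sz.png

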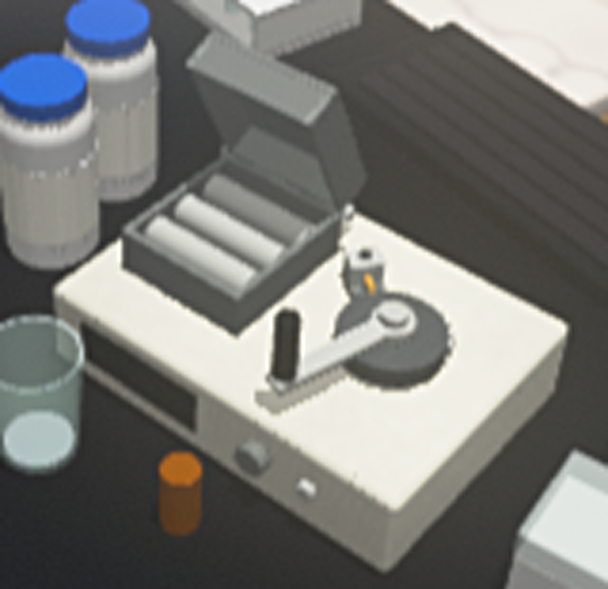

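The top crop shows the deck corners at (55,180), (550,68), (648,410) and (140,535), the pivot at (478,248) and the pawl block at (364,193). The side crop shows the shell's front end face at (190,63), (210,33), (338,88) and (318,123), and the pawl top at about (363,255). I'll fit the whole scene to these points.

```bash
cat > h.py <<'E'
import numpy as np, cv2
from scipy.optimize import least_squares
from scipy.spatial.transform import Rotation as Ro
C={"side":(55.2323,318.52,199.98,[[0.8368,-0.5474,-0.0103],[-0.3607,-0.5371,-0.7625],[0.4119,0.6417,-0.6469]],[-421.1,288.0,807.0]),
"top":(55.1954,325.81,200.65,[[0.0159,-0.9996,0.0225],[-0.9804,-0.02,-0.1958],[0.1962,-0.0189,-0.9804]],[33.2,548.3,969.7])}
def proj(n,X):
    f,cx,cy,R,t=C[n]; f=200/np.tan(np.radians(f/2)); c=np.array(R)@X+t
    return np.array([cx+f*c[0]/c[2],cy+f*c[1]/c[2]])
def pix(n,u,v):
    k,ox,oy=(5,300,130) if n=="top" else (3.8,280,145)
    return np.array([(u+.5)/k-.5+ox,(v+.5)/k-.5+oy])
def W(p,X):
    c,s=np.cos(p[2]),np.sin(p[2]); return np.array([p[0]+c*X[0]-s*X[1],p[1]+s*X[0]+c*X[1],X[2]])
def shell(a,r,n,y):
    return np.array([55-r*np.cos(a)+n*np.sin(a),65+y,105+r*np.sin(a)+n*np.cos(a)])
def pol(th,r,z): return np.array([r*np.cos(th),-65+r*np.sin(th),z])
E
cat > fit.py <<'E'
from h import *
def model(p):
    a,ph,l=p[3],p[4],p[5]; H=np.radians(165)+l
    return [("top",55,180,(100,140,70)),("top",550,68,(100,-140,70)),("top",648,410,(-100,-140,70)),("top",140,535,(-100,140,70)),
    ("side",57,293,(-100,140,70)),("side",567,328,(100,-140,70)),("side",390,508,(-100,-140,70)),
    ("top",478,246,(0,-65,104)),("side",396,315,(0,-65,104)),
    ("side",190,63,shell(a,110,0,50)),("side",210,33,shell(a,110,30,50)),("side",338,88,shell(a,110,30,-50)),("side",318,123,shell(a,110,0,-50)),
    ("top",364,193,pol(ph,65,94)),("side",363,255,pol(ph,65,94)),
    ("side",286,315,pol(H,85,148)),("side",286,378,pol(H,85,98)),("top",497,390,pol(H,85,148))]
def res(p): return np.concatenate([proj(n,W(p,np.array(X,float)))-pix(n,u,v) for n,u,v,X in model(p)])
r=least_squares(res,[700,-50,0.2,1.1,1.0,0],loss="soft_l1"); p=r.x
print(p, np.degrees(p[[2,4]]),"rms",np.sqrt(np.mean(res(p)**2)))
for m,e in zip(model(p),res(p).reshape(-1,2)): print(m[:3],e.round(1))
ph=p[4]; g=lambda d:(ph-np.pi-0 ) 
print("handle ang target(pump) deg",np.degrees(ph+np.pi),"lever at 3 clicks",ph+np.pi-np.radians(165))
for n,X in [("handle",pol(np.radians(165)+p[5],85,123)),("target",pol(ph+np.pi,85,123)),("axis",pol(0,0,104)),("pawl",pol(ph,65,94)),("edge",shell(p[3],110,30,0)),("hinge",shell(0,0,0,0))]: print(n,W(p,X).round(1))
E
python3 fit.py
```

```text
[ 5.81910222e+02 -7.17279057e+01  2.57107539e-01  1.15983759e+00
  8.65117608e-01 -1.02963682e-02] [14.73117684 49.56758774] rms 0.9690867010955583
('top', 55, 180) [-1.2 -1.4]
('top', 550, 68) [-0.4 -1.9]
('top', 648, 410) [ 1.2 -0.1]
('top', 140, 535) [-0.4  0.1]
('side', 57, 293) [-2.3 -1.3]
('side', 567, 328) [ 1.7 -0.6]
('side', 390, 508) [1.6 1. ]
('top', 478, 246) [0.2 0.1]
('side', 396, 315) [-0.6  0.1]
('side', 190, 63) [-0.9 -0.1]
('side', 210, 33) [ 1.2 -1. ]
('side', 338, 88) [0.5 0.1]
('side', 318, 123) [-1.7  0.4]
('top', 364, 193) [-0.3  0.8]
('side', 363, 255) [0.9 0.7]
('side', 286, 315) [0.2 0.6]
('side', 286, 378) [-1.  -0.3]
('top', 497, 390) [0.2 0.7]
handle ang target(pump) deg 229.5675877358498 lever at 3 clicks 1.1269169960608898
handle [ 513.4 -133.3  123. ]
target [ 561.6 -211.2  123. ]
axis [ 598.4 -134.6  104. ]
pawl [626.6 -76.   94. ]
edge [602.7   0.9 217.8]
hinge [618.6   5.1 105. ]
```

The fit is good (rms about 1 px): pump yaw 14.7°, shell about 1.16 rad, third click at lever about 1.13 rad. Next I'll move above and behind the shell.

Emit:
servo_tool(rows=[-3.3,-2,-0.4,0,0,0,0,-3.3,-2,-0.4,0,0,0,0,-3.3,-2,-0.4,0,0,0,0,-3.3,-2,-0.4,0,0,0,0,-3.3,-2,-0.4,0,0,0,0,-3.3,-2,-0.4,0,0,0,0,-3.3,-2,-0.4,0,0,0,0,-3.3,-2,-0.4,0,0,0,0,-3.3,-2,-0.4,0,0,0,0,-3.3,-2,-0.4,0,0,0,0,-3.3,-2,-0.4,0,0,0,0,-3.3,-2,-0.4,0,0,0,0])

```text
time: 1.3
position: [470.3, 218.8, 253.3]
tool_rot: [-180.0, -0.0, 164.9]
wrist_force: [-0.3, 0.6, 0.1]
gripper_width: 1.6
grasp_force: 0.0
```

Emit:
servo_tool(rows=[-3.3,-2,0,0,0,0,0,-3.3,-2,0,0,0,0,0,-3.3,-2,0,0,0,0,0,-3.3,-2,0,0,0,0,0,-3.3,-2,0,0,0,0,0,-3.3,-2,0,0,0,0,0,-3.3,-2,0,0,0,0,0,0,0,0,0,0,0,0,0,0,0,0,0,0.14,0,0,0,0,0,0,0.14,0,0,0,0,0,0,0.14,0,0,0,0,0,0,0.14,0])

```text
time: 2.5
position: [655.3, 25.6, 253.0]
tool_rot: [-180.0, -0.1, 132.5]
wrist_force: [0.3, -0.2, -0.8]
gripper_width: 0.4
grasp_force: 0.0
```

Emit:
servo_tool(rows=[0,0,0,0,0,0.14,0,0,0,0,0,0,0.14,0,0,0,0,0,0,0.14,0,0,0,0,0,0,0.14,0,0,0,0,0,0,0.14,0,0,0,0,0,0,0.14,0,0,0,0,0,0,0.14,0,0,0,0,0,0,0.14,0,0,0,0,0,0,0.14,0,0,0,0,0,0,0.14,0,0,0,0,0,0,0.14,0,0,0,0,0,0,0.14,0])

```text
time: 3.7
position: [655.2, 25.7, 253.1]
tool_rot: [-179.9, 0.0, 36.2]
wrist_force: [-0.6, -0.3, -0.3]
gripper_width: 0.4
grasp_force: 0.0
```

Emit:
servo_tool(rows=[0,0,0,0,0,0.125,0,0,0,0,0,0,0.125,0,0,0,0,0,0,0.125,0,0,1.05,2,0,0,0,0,0,0,2,0,0,0,0,0,0,1.8,0,0,0,0,-1,0,0,0,0,0,0,-1,0,0,0,0,0,0,-0.5,0,0,0,0,0,0,0,0,0,0,0,0,0])

```text
time: 4.7
position: [634.3, 8.1, 197.1]
tool_rot: [180.0, -0.1, 15.0]
wrist_force: [0.5, 0.1, -0.3]
gripper_width: 0.2
grasp_force: 0.0
```

```bash
python3 - <<'E'
import numpy as np
q=None
for a in np.arange(1.16,-.01,-.0967):
    p=np.array([55-85*np.cos(a)+30*np.sin(a)+8,105+85*np.sin(a)+30*np.cos(a)])
    print(round(a,3),p.round(1),None if q is None else ((p-q)*[.1,-.1]).round(2)); q=p
E
```

```text
1.16 [ 56.6 194.9] None
1.063 [ 47.9 193.9] [-0.87  0.1 ]
0.967 [ 39.4 192. ] [-0.85  0.19]
0.87 [ 31.1 189.3] [-0.83  0.27]
0.773 [ 23.1 185.8] [-0.8   0.35]
0.676 [ 15.5 181.6] [-0.76  0.42]
0.58 [  8.3 176.7] [-0.72  0.49]
0.483 [  1.7 171.1] [-0.67  0.56]
0.386 [ -4.4 164.8] [-0.61  0.62]
0.29 [ -9.9 158. ] [-0.55  0.68]
0.193 [-14.7 150.7] [-0.48  0.73]
0.096 [-18.7 143. ] [-0.41  0.77]
-0.0 [-22. 135.] [-0.33  0.81]
```

Emit:
servo_tool(rows=[-0.7,0,0,0,0,0,0,-0.8,0,0.2,0,0,0,0,-0.45,0,0.05,0,0,0,0,-0.45,0,0.05,0,0,0,0,-0.43,0,0.1,0,0,0,0,-0.43,0,0.1,0,0,0,0,-0.42,0,0.13,0,0,0,0,-0.42,0,0.14,0,0,0,0,-0.4,0,0.17,0,0,0,0,-0.4,0,0.18,0,0,0,0,-0.38,0,0.21,0,0,0,0,-0.38,0,0.21,0,0,0,0])

```text
time: 5.9
position: [579.8, -6.6, 179.7]
tool_rot: [-180.0, 0.0, 15.1]
wrist_force: [1.9, 1.5, 0.6]
gripper_width: 0.5
grasp_force: 0.8
```

Emit:
servo_tool(rows=[-0.36,0,0.24,0,0,0,0,-0.36,0,0.25,0,0,0,0,-0.33,0,0.28,0,0,0,0,-0.33,0,0.28,0,0,0,0,-0.3,0,0.31,0,0,0,0,-0.3,0,0.31,0,0,0,0,-0.28,0,0.34,0,0,0,0,-0.27,0,0.34,0,0,0,0,-0.24,0,0.36,0,0,0,0,-0.24,0,0.37,0,0,0,0,-0.2,0,0.38,0,0,0,0,-0.2,0,0.38,0,0,0,0])

```text
time: 7.1
position: [546.9, -15.5, 141.3]
tool_rot: [-180.0, 0.0, 15.1]
wrist_force: [0.5, 0.9, 1.3]
gripper_width: 0.3
grasp_force: 0.7
```

Emit:
servo_tool(rows=[-0.1,0,0.2,0,0,0,0,-0.1,0,0.2,0,0,0,0,-0.05,0,0.2,0,0,0,0,0,0,0.1,0,0,0,0,0,0,0,0,0,0,0])

```text
time: 7.6
position: [544.3, -16.1, 135.2]
tool_rot: [180.0, 0.0, 15.1]
wrist_force: [-1.0, 0.7, 5.3]
gripper_width: 0.2
grasp_force: 2.5
```

Emit:
servo_tool(rows=[0,0,0.1,0,0,0,0,0,0,0.1,0,0,0,0,0,0,0.1,0,0,0,0,0,0,0,0,0,0,0])

```text
time: 8.0
position: [544.4, -16.1, 135.0]
tool_rot: [180.0, -0.0, 15.1]
wrist_force: [-5.3, 0.0, 18.9]
gripper_width: 0.3
grasp_force: 9.7
```

The shell hit a firm stop at the shut height (TCP z 135, 19 N). I'll lift, go above the handle, turn to yaw 0 and open the fingers.

Emit:
servo_tool(rows=[0,0,-1,0,0,0,0,0,0,-2,0,0,0,0,0,0,-3,0,0,0,0,-2,3.5,0,0,0,0,0.6,-2,3.5,0,0,0,0,0.6,-2.04,3.5,0,0,0,0,0.6,0,0,0,0,0,0.13,0.6,0,0,0,0,0,0.13,0.6,0,0,0,0,0,0,0.6])

```text
time: 8.9
position: [513.1, -133.6, 191.2]
tool_rot: [-180.0, 0.1, 0.1]
wrist_force: [-0.1, -0.5, -0.4]
gripper_width: 44.8
grasp_force: 0.0
```

```bash
python3 - <<'E'
from bench import manip, grab_frame
import cv2,numpy as np
o=manip.get_obs();print(o["position"],o["tool_rot"],o["joints"])
s=grab_frame("side")["image"][145:300,280:440,::-1];t=grab_frame("top")["image"][130:250,300:450,::-1]
r=lambda a:cv2.resize(a,(400,int(a.shape[0]*400/a.shape[1])),interpolation=cv2.INTER_CUBIC)
s,t=r(s),r(t);c=np.zeros((400,800,3),np.uint8);c[:s.shape[0],:400]=s;c[:t.shape[0],400:]=t;cv2.imwrite("pics/a1.png",c)
E
```

```text
[ 513.09599872 -133.56160983  191.23883501] [-1.79978310e+02  7.41302795e-02  1.19095792e-01] [-2.21060232e+01  1.24919711e+01  9.29024696e+01 -8.25384851e-03
  7.46823864e+01  6.77770807e+01]
```

View pics/a1.png

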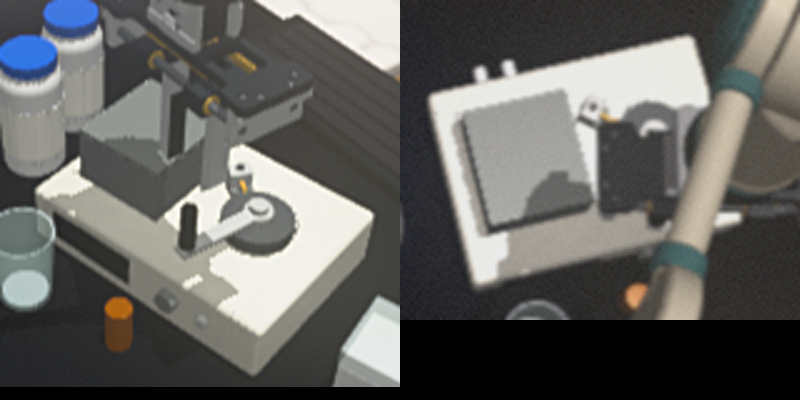

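The shell is shut in both views and the handle stands between the fingers. I'll descend and grip it.

Emit:
servo_tool(rows=[0,0,2,0,0,0,0.6,0,0,2,0,0,0,0.6,0,0,2,0,0,0,0.6,0,0,1.2,0,0,0,0.6,0,0,1,0,0,0,0.6,0,0,0,0,0,0,0.6])

```text
time: 9.6
position: [513.0, -132.6, 108.5]
tool_rot: [-179.9, 0.1, 0.2]
wrist_force: [-0.4, 0.0, -0.3]
gripper_width: 56.1
grasp_force: 0.0
```

Emit:
servo_tool(rows=[0,0,0,0,0,0,0.4,0,0,0,0,0,0,0.25,0,0,0,0,0,0,0.1,0,0,0,0,0,0,0.1,0,0,0,0,0,0,0.1,0,0,0,0,0,0,0.1])

```text
time: 10.2
position: [513.8, -133.8, 109.9]
tool_rot: [179.9, -0.0, 0.2]
wrist_force: [-0.2, -2.1, 1.0]
gripper_width: 15.6
grasp_force: 30.0
```

Gripped at 15.6 mm wide. I'll start along the arc, with coarse steps first and fine, force-sensed steps after.

Emit:
servo_tool(rows=[0.007,0.34,0,0,0,-0.04,0.1,0.007,0.34,0,0,0,-0.04,0.1,0.007,0.34,0,0,0,-0.04,0.1])

```text
time: 10.5
position: [514.1, -141.2, 109.8]
tool_rot: [-179.8, -0.0, 7.0]
wrist_force: [-0.4, 5.2, 3.7]
gripper_width: 15.5
grasp_force: 30.0
```

Emit:
servo_tool(rows=[0.007,0.34,0,0,0,-0.04,0.1,0.007,0.34,0,0,0,-0.04,0.1])

```text
time: 10.7
position: [514.9, -147.9, 109.8]
tool_rot: [-179.7, 0.0, 11.6]
wrist_force: [-1.2, 4.5, 2.9]
gripper_width: 16.1
grasp_force: 30.0
```

Emit:
servo_tool(rows=[0.007,0.34,0,0,0,-0.04,0.1])

```text
time: 10.8
position: [515.5, -151.2, 109.8]
tool_rot: [-179.7, 0.0, 13.9]
wrist_force: [-1.1, 5.4, 3.4]
gripper_width: 15.3
grasp_force: 30.0
```

Emit:
servo_tool(rows=[0.007,0.34,0,0,0,-0.04,0.1])

```text
time: 10.9
position: [516.2, -154.5, 109.8]
tool_rot: [-179.7, 0.0, 16.2]
wrist_force: [-1.1, 4.8, 4.7]
gripper_width: 15.4
grasp_force: 30.0
```

Emit:
servo_tool(rows=[0.007,0.34,0,0,0,-0.04,0.1])

```text
time: 11.0
position: [517.1, -157.8, 109.8]
tool_rot: [-179.7, 0.0, 18.5]
wrist_force: [-2.2, 3.9, 4.2]
gripper_width: 15.4
grasp_force: 30.0
```

Emit:
servo_tool(rows=[0.002,0.17,0,0,0,-0.02,0.1])

```text
time: 11.1
position: [517.6, -159.5, 109.8]
tool_rot: [-179.7, 0.0, 19.6]
wrist_force: [-3.2, 4.5, 4.4]
gripper_width: 15.5
grasp_force: 30.0
```

Emit:
servo_tool(rows=[0.002,0.17,0,0,0,-0.02,0.1])

```text
time: 11.2
position: [518.1, -161.1, 109.8]
tool_rot: [-179.7, 0.0, 20.8]
wrist_force: [-2.6, 5.2, 4.1]
gripper_width: 15.7
grasp_force: 30.0
```

Emit:
servo_tool(rows=[0.002,0.17,0,0,0,-0.02,0.1])

```text
time: 11.3
position: [518.6, -162.7, 109.8]
tool_rot: [-179.7, 0.0, 21.9]
wrist_force: [-2.3, 4.7, 4.5]
gripper_width: 15.5
grasp_force: 30.0
```

Emit:
servo_tool(rows=[0.002,0.17,0,0,0,-0.02,0.1])

```text
time: 11.4
position: [519.2, -164.3, 109.8]
tool_rot: [-179.7, 0.0, 23.0]
wrist_force: [-2.8, 4.4, 3.6]
gripper_width: 15.3
grasp_force: 30.0
```

Emit:
servo_tool(rows=[0.002,0.17,0,0,0,-0.02,0.1])

```text
time: 11.5
position: [519.8, -165.8, 109.8]
tool_rot: [-179.7, 0.0, 24.2]
wrist_force: [-3.3, 4.2, 4.8]
gripper_width: 15.7
grasp_force: 30.0
```

Emit:
servo_tool(rows=[0.002,0.17,0,0,0,-0.02,0.1])

```text
time: 11.6
position: [520.4, -167.3, 109.8]
tool_rot: [-179.7, 0.0, 25.3]
wrist_force: [-3.2, 4.5, 5.5]
gripper_width: 15.8
grasp_force: 30.0
```

Emit:
servo_tool(rows=[0.002,0.17,0,0,0,-0.02,0.1])

```text
time: 11.7
position: [520.9, -168.2, 109.8]
tool_rot: [-179.7, 0.0, 26.5]
wrist_force: [-4.1, 5.5, 6.0]
gripper_width: 15.9
grasp_force: 30.0
```

Emit:
servo_tool(rows=[0.002,0.17,0,0,0,-0.02,0.1])

```text
time: 11.8
position: [521.4, -169.0, 109.7]
tool_rot: [-179.6, 0.0, 27.6]
wrist_force: [-4.8, 8.2, 6.2]
gripper_width: 15.5
grasp_force: 30.0
```

Emit:
servo_tool(rows=[0.002,0.17,0,0,0,-0.02,0.1])

```text
time: 11.9
position: [521.9, -169.9, 109.7]
tool_rot: [-179.5, 0.0, 28.8]
wrist_force: [-4.2, 8.0, 6.5]
gripper_width: 15.6
grasp_force: 30.0
```

Emit:
servo_tool(rows=[0.002,0.17,0,0,0,-0.02,0.1])

```text
time: 12.0
position: [522.3, -170.8, 109.7]
tool_rot: [-179.4, 0.0, 29.9]
wrist_force: [-5.1, 9.8, 7.4]
gripper_width: 15.8
grasp_force: 30.0
```

Emit:
servo_tool(rows=[0.002,0.17,0,0,0,-0.02,0.1])

```text
time: 12.1
position: [522.8, -171.6, 109.6]
tool_rot: [-179.3, 0.0, 31.1]
wrist_force: [-6.0, 11.5, 8.5]
gripper_width: 15.1
grasp_force: 30.0
```

Emit:
servo_tool(rows=[0.002,0.17,0,0,0,-0.02,0.1])

```text
time: 12.2
position: [523.6, -173.1, 109.7]
tool_rot: [-179.3, 0.0, 32.2]
wrist_force: [-6.5, 11.4, 8.4]
gripper_width: 15.5
grasp_force: 30.0
```

Emit:
servo_tool(rows=[0.002,0.17,0,0,0,-0.02,0.1])

```text
time: 12.3
position: [524.6, -175.0, 109.6]
tool_rot: [-179.4, 0.0, 33.4]
wrist_force: [-5.3, 9.3, 6.9]
gripper_width: 15.4
grasp_force: 30.0
```

Emit:
servo_tool(rows=[0.002,0.17,0,0,0,-0.02,0.1])

```text
time: 12.4
position: [525.6, -176.8, 109.7]
tool_rot: [-179.4, 0.0, 34.6]
wrist_force: [-6.2, 7.7, 6.6]
gripper_width: 15.5
grasp_force: 30.0
```

The first tooth started to climb at about 0.40 rad, peaked near 0.46 and is now easing. Going on.

Emit:
servo_tool(rows=[0.002,0.17,0,0,0,-0.02,0.1])

```text
time: 12.5
position: [526.7, -178.7, 109.7]
tool_rot: [-179.5, 0.0, 35.7]
wrist_force: [-5.1, 6.7, 5.9]
gripper_width: 15.5
grasp_force: 30.0
```

Emit:
servo_tool(rows=[0.002,0.17,0,0,0,-0.02,0.1])

```text
time: 12.6
position: [527.9, -180.6, 109.7]
tool_rot: [-179.5, 0.0, 36.9]
wrist_force: [-5.6, 6.1, 6.1]
gripper_width: 15.3
grasp_force: 30.0
```

Emit:
servo_tool(rows=[0.002,0.17,0,0,0,-0.02,0.1])

```text
time: 12.7
position: [529.0, -182.1, 109.7]
tool_rot: [-179.6, 0.0, 38.0]
wrist_force: [-5.8, 6.2, 7.6]
gripper_width: 15.2
grasp_force: 30.0
```

Emit:
servo_tool(rows=[0.002,0.17,0,0,0,-0.02,0.1])

```text
time: 12.8
position: [529.9, -183.4, 109.7]
tool_rot: [-179.5, 0.0, 39.2]
wrist_force: [-5.8, 6.2, 6.4]
gripper_width: 15.8
grasp_force: 30.0
```

Emit:
servo_tool(rows=[0.002,0.17,0,0,0,-0.02,0.1])

```text
time: 12.9
position: [530.8, -184.5, 109.7]
tool_rot: [-179.5, 0.0, 40.3]
wrist_force: [-5.4, 6.8, 7.3]
gripper_width: 15.3
grasp_force: 30.0
```

Emit:
servo_tool(rows=[0.002,0.17,0,0,0,-0.02,0.1])

```text
time: 13.0
position: [531.6, -185.6, 109.7]
tool_rot: [-179.5, 0.0, 41.4]
wrist_force: [-7.2, 6.9, 6.6]
gripper_width: 15.9
grasp_force: 30.0
```

Emit:
servo_tool(rows=[0.002,0.17,0,0,0,-0.02,0.1])

```text
time: 13.1
position: [532.3, -186.6, 109.6]
tool_rot: [-179.4, 0.0, 42.6]
wrist_force: [-7.9, 7.6, 8.5]
gripper_width: 15.6
grasp_force: 30.0
```

Emit:
servo_tool(rows=[0.002,0.17,0,0,0,-0.02,0.1])

```text
time: 13.2
position: [533.1, -187.6, 109.6]
tool_rot: [-179.4, 0.0, 43.7]
wrist_force: [-8.3, 8.3, 9.7]
gripper_width: 15.7
grasp_force: 30.0
```

Emit:
servo_tool(rows=[0.002,0.17,0,0,0,-0.02,0.1])

```text
time: 13.3
position: [533.8, -188.5, 109.6]
tool_rot: [-179.3, 0.0, 44.9]
wrist_force: [-9.3, 9.8, 9.4]
gripper_width: 15.6
grasp_force: 30.0
```

Emit:
servo_tool(rows=[0.002,0.17,0,0,0,-0.02,0.1])

```text
time: 13.4
position: [534.6, -189.3, 109.6]
tool_rot: [-179.2, 0.0, 46.0]
wrist_force: [-10.1, 8.8, 10.6]
gripper_width: 15.7
grasp_force: 30.0
```

Emit:
servo_tool(rows=[0.002,0.17,0,0,0,-0.02,0.1])

```text
time: 13.5
position: [535.8, -190.7, 109.6]
tool_rot: [-179.3, 0.0, 47.2]
wrist_force: [-8.2, 8.1, 9.2]
gripper_width: 15.4
grasp_force: 30.0
```

Emit:
servo_tool(rows=[0.002,0.17,0,0,0,-0.02,0.1])

```text
time: 13.6
position: [537.3, -192.3, 109.6]
tool_rot: [-179.3, 0.1, 48.3]
wrist_force: [-9.6, 7.4, 8.6]
gripper_width: 15.5
grasp_force: 30.0
```

Emit:
servo_tool(rows=[0.002,0.17,0,0,0,-0.02,0.1])

```text
time: 13.7
position: [538.9, -194.0, 109.6]
tool_rot: [-179.4, 0.1, 49.5]
wrist_force: [-8.8, 6.4, 7.7]
gripper_width: 15.1
grasp_force: 30.0
```

Emit:
servo_tool(rows=[0.002,0.17,0,0,0,-0.02,0.1])

```text
time: 13.8
position: [540.5, -195.5, 109.6]
tool_rot: [-179.4, 0.1, 50.7]
wrist_force: [-8.5, 4.3, 6.8]
gripper_width: 15.5
grasp_force: 30.0
```

The second tooth peaked at 0.71 rad, a 0.25 pitch as expected. The third should peak near 0.96, which puts the third gap's centre at about 1.11.

Emit:
servo_tool(rows=[0.002,0.17,0,0,0,-0.02,0.1,0.002,0.17,0,0,0,-0.02,0.1])

```text
time: 14.0
position: [543.5, -198.1, 109.7]
tool_rot: [-179.5, 0.1, 53.0]
wrist_force: [-7.8, 4.6, 7.1]
gripper_width: 15.4
grasp_force: 30.0
```

Emit:
servo_tool(rows=[0.002,0.17,0,0,0,-0.02,0.1])

```text
time: 14.1
position: [544.6, -199.0, 109.7]
tool_rot: [-179.5, 0.1, 54.1]
wrist_force: [-9.2, 5.0, 7.9]
gripper_width: 15.3
grasp_force: 30.0
```

Emit:
servo_tool(rows=[0.002,0.17,0,0,0,-0.02,0.1])

```text
time: 14.2
position: [545.7, -199.9, 109.7]
tool_rot: [-179.4, 0.1, 55.2]
wrist_force: [-8.9, 5.1, 8.3]
gripper_width: 15.2
grasp_force: 30.0
```

Emit:
servo_tool(rows=[0.002,0.17,0,0,0,-0.02,0.1])

```text
time: 14.3
position: [546.8, -200.8, 109.7]
tool_rot: [-179.4, 0.1, 56.4]
wrist_force: [-10.4, 4.7, 8.2]
gripper_width: 15.3
grasp_force: 30.0
```

Emit:
servo_tool(rows=[0.002,0.17,0,0,0,-0.02,0.1])

```text
time: 14.4
position: [547.7, -201.5, 109.6]
tool_rot: [-179.3, 0.1, 57.5]
wrist_force: [-11.0, 5.6, 9.6]
gripper_width: 15.7
grasp_force: 30.0
```

Emit:
servo_tool(rows=[0.002,0.17,0,0,0,-0.02,0.1])

```text
time: 14.5
position: [548.6, -202.3, 109.6]
tool_rot: [-179.3, 0.1, 58.7]
wrist_force: [-12.2, 3.9, 9.8]
gripper_width: 15.9
grasp_force: 30.0
```

Emit:
servo_tool(rows=[0.002,0.17,0,0,0,-0.02,0.1])

```text
time: 14.6
position: [549.6, -202.9, 109.5]
tool_rot: [-179.2, 0.1, 59.8]
wrist_force: [-13.1, 5.5, 10.4]
gripper_width: 15.4
grasp_force: 30.0
```

Emit:
servo_tool(rows=[0.002,0.17,0,0,0,-0.02,0.1])

```text
time: 14.7
position: [550.9, -203.9, 109.6]
tool_rot: [-179.2, 0.1, 60.9]
wrist_force: [-12.6, 4.5, 10.3]
gripper_width: 15.4
grasp_force: 30.0
```

Emit:
servo_tool(rows=[0.002,0.17,0,0,0,-0.02,0.1])

```text
time: 14.8
position: [552.8, -205.2, 109.6]
tool_rot: [-179.3, 0.1, 62.1]
wrist_force: [-10.9, 4.0, 8.6]
gripper_width: 15.4
grasp_force: 30.0
```

Emit:
servo_tool(rows=[0.002,0.17,0,0,0,-0.02,0.1])

```text
time: 14.9
position: [554.8, -206.4, 109.7]
tool_rot: [-179.3, 0.1, 63.3]
wrist_force: [-10.5, 1.9, 7.8]
gripper_width: 15.6
grasp_force: 30.0
```

Emit:
servo_tool(rows=[0.002,0.17,0,0,0,-0.02,0.1])

```text
time: 15.0
position: [556.7, -207.5, 109.6]
tool_rot: [-179.4, 0.1, 64.4]
wrist_force: [-9.4, 3.1, 7.2]
gripper_width: 15.5
grasp_force: 30.0
```

The third tooth is past (peak 0.95 rad, now 1.05). Two more small steps will seat it near 1.10, then hold.

Emit:
servo_tool(rows=[0.002,0.17,0,0,0,-0.02,0.1])

```text
time: 15.1
position: [558.7, -208.6, 109.7]
tool_rot: [-179.4, 0.1, 65.6]
wrist_force: [-9.5, 1.2, 6.8]
gripper_width: 15.6
grasp_force: 30.0
```

Emit:
servo_tool(rows=[0.002,0.17,0,0,0,-0.02,0.1])

```text
time: 15.2
position: [560.5, -209.5, 109.7]
tool_rot: [-179.5, 0.1, 66.7]
wrist_force: [-10.1, 1.7, 7.0]
gripper_width: 15.8
grasp_force: 30.0
```

Emit:
servo_tool(rows=[0,0,0,0,0,0,0.1,0,0,0,0,0,0,0.1,0,0,0,0,0,0,0.1])

```text
time: 15.5
position: [560.6, -209.5, 109.7]
tool_rot: [-179.5, 0.1, 66.7]
wrist_force: [-8.5, 2.3, 6.8]
gripper_width: 15.5
grasp_force: 30.0
```

```bash
python3 - <<'E'
from bench import manip, grab_frame
import cv2,numpy as np
s=grab_frame("side")["image"][130:310,260:480,::-1]
cv2.imwrite("pics/b1.png",cv2.resize(s,None,fx=3.2,fy=3.2,interpolation=cv2.INTER_CUBIC))
o=manip.get_obs();print(o["position"],o["qvel"].round(2),o["grasp_force"])
E
```

```text
[ 560.61351003 -209.54302686  109.67152477] [ 0.01 -0.04 -0.05  0.11 -0.05  0.09] 30.00165581703186
```

View pics/b1.png

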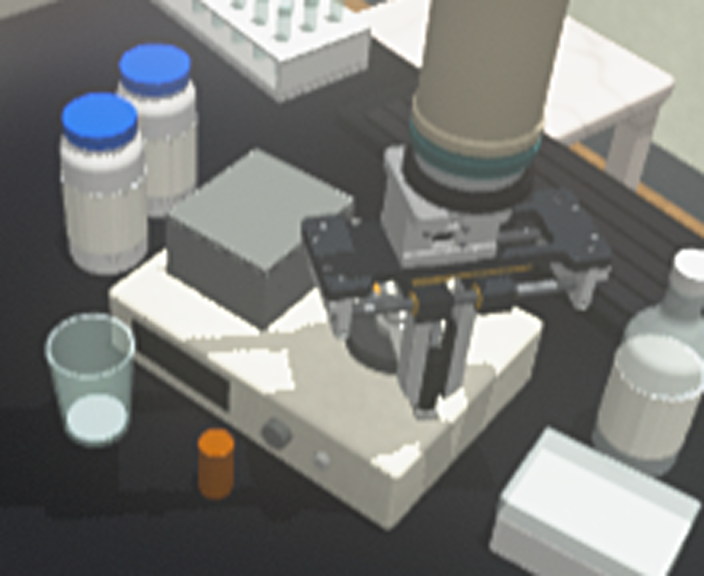

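The shell is shut (box at about (260,235)), the fingers hold the handle at (435,360), and the bystanders are undisturbed. Handing in.

```bash
python3 -c "
from bench import order; print(order.sign_off())"
```

```text
the job is handed in; nothing more can be done
None
```

The job is handed in, though the sign-off returned no verdict: the shell is shut, the lever was pushed through three felt clicks to about 1.10 rad, and the fingers still grip its handle there, with the pawl block and bystanders untouched.

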